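# Refit the sprung mesh filter panel in a bench fume absorber

## Robot

A 6-joint arm with a two-finger parallel gripper is mounted at the origin on the work surface. World frame = base frame: x ahead of the robot, y to its left, z up, the work surface at z = 0. Lengths are in m, angles in rad, forces in N, time in s.
With the tool pointing down it reaches from about 0.275 to 0.825 m from the base axis. Payload 4.9 kg.
Tool frame: the origin (TCP) lies midway between the tips of the shut fingers; the grasp point (between the pads) lies 19 mm behind it (robot.grasp_offset is the distance from the TCP to the grasp point, in m); z points along the fingers, y is the direction in which the jaws open and shut (so a half turn about z gives the same grasp; the last joint's range is limited). The gripper opens to 85 mm and grips with 20 to 120 N. Pads are 22 mm wide; open, the fingers measure 114 mm over their backs; the gripper's body (76 mm by 85 mm) begins 54 mm behind the grasp point. The pads swing forward as they close: fully open they stand 13 mm farther back than shut.
Start: joints at [-0.134, 0.326, -0.193, 1.052, 0, 1.437], TCP at [0.55, 0, 0.231] pointing down, gripper open.
Joint ranges: [-2.65, 2.65], [-0.97, 1.79], [-1.3, 1.35], [-1.93, 2.1], [-1.47, 1.37], [-3.14, 3.14]. Speed limits (rad/s): [2.57, 2.57, 3.14, 3.14, 3.14, 3.14].

## Interface

Orientations are given as a unit quaternion [w, x, y, z].
In Python, from plant import robot gives the robot as it stands. The module is installed in compiled form; this text tells all that it offers.
- The arm moves only by the tool servo_tool, never from a script. Its argument "plan" is a list of rows, each a list of 3 entries, a list of its own where there are three numbers: the shift along the world's x, y, z in mm, then the turn about the world's z in degrees, then the opening, from 0 (shut) to 1 (fully open). A call has 1 to 20 rows; each row shifts and turns the commanded pose from where the row before left it; what a row does not reach is not made up. A row lasts 1/10 s, in which the tool goes at most 50 mm and 8.59 degrees, less where a joint would pass 70% of its speed; a pose out of reach is approached as far as the arm can. A call is refused whole if a number of a shift passes 50 or a number of a turn 8.59, either way. A call with a gripper value outside its range is refused whole. The fingers move at their own pace and stop on an object; "force" is the grip in N (left out, the last holds). Time passes only in rows, so rows that do not move let the fingers close. It gives the time, the measured TCP pose, the force and the opening at its end, in the units of the state.
- robot.observe(): the state, without advancing time (a new reading comes with each control period).
- robot.snapshot(name): name is "scene" or "side" or "wrist"; returns the picture (480x640x3 uint8, red, green, blue); there is no depth.
- robot.calibration(name): a dict with "vfov" (degrees; the focal length in pixels is half the picture's height over the tangent of half this angle, whatever the lens; pixels are square), "cx", "cy" (the principal point, pixels), "rvec" (rotation vector, rad) and "tvec" (3), from world to camera coordinates, as OpenCV has them; the wrist camera has in their place "tool_from_camera" (4x4, takes a point from camera to tool coordinates, whose origin is the TCP and whose axes are the flange's). Camera axes: x right, y down, z forward; pixel columns grow to the right and rows downward; lengths in m; the calibration is good to about 2 mm. A picture is of the moment at which its call begins: read the wrist's pose just before it. calibration takes no time and is no camera call.
- robot.sign_off(): hands the job in, once; it reports no verdict.
The state is a dict: "clock": time; "joint_positions": joint angles; "qd": joint speeds; "tau": joint torques, N m; "tool_pos": TCP position; "orientation": TCP orientation; "ft_force": force on the tool from outside, world axes, zero at the start; "wrist_torque": the same for the moment, N m; "grip_width": finger opening in m.
Only numpy, scipy, OpenCV 4.12 (cv2) and the standard library are available. Lean on these libraries where they do the work, as an engineer would, in place of code of your own. Each camera call takes 0.05 s, during which the arm holds its last target.

## Task

Fit the metal mesh filter panel back into the top of the white fume absorber. It is longer than the opening between the two blue lips: tilt it, slide one end under the wide lip and push it against the spring bar there, swing the other end down past the narrow lip, then ease it back under that lip, let go, and see that it is pressed down flat on the ledges with both ends held under the lips. Do not drop the panel, and leave the other things on the bench where they are.

Things in the scene. Friction and masses are not known exactly. Their poses are not given: they have to be found in the camera images.
- panel_center (a point): Centre of the loose mesh filter panel (half-way through its thickness): a flat rectangular aluminium frame with steel mesh, 190 mm long (along its x) x 140 mm wide (y) x 8 mm thick (z), about 0.25 kg; both ends are alike, so it may go in either way round. z points out of the side with the handle. It starts lying flat on the bench with its handle up.
- panel_grip (a point): Grip point of the panel's black pull handle, 29 mm above panel_center along the panel's z. The handle is an upright flat bar across the middle of the panel: 12 mm thick (along the panel's x), 60 mm long (along the panel's y), from 16 mm to 40 mm above panel_center, on two feet; below the bar is a 12 mm gap down to the mesh.
- unit: The fixed white fume absorber: 243 mm long (its x from -128 to 115 mm), 180 mm wide (y), 106 mm high; origin on its underside, straight below seat, same axes. Its open well is 150 mm wide (y from -75 to 75 mm) between side walls as high as the lips' tops. Steel ledges run round the well; the space between them is open to 40 mm below.
- seat (a point): Centre of the seat, level with the top of the ledges, 80 mm above the bench. -x points to the wide sprung lip, +x to the narrow lip, z up. Fully home, panel_center is 4 mm above this point and the panel's length lies along this x. The ledges reach from x = -122 to -75 mm at the wide end, from 83 to 95 mm at the narrow end, and 12 mm in from the side walls.
- wide_lip (a point): Middle of the lower edge of the wide blue lip, where the opening begins: 87 mm from seat along its -x, 22 mm above the ledges. The lip is 4 mm thick and roofs the channel behind it, which is 35 mm deep to the end wall and holds the spring bar.
- narrow_lip (a point): Middle of the lower edge of the narrow blue lip: 87 mm from seat along +x, 22 mm above the ledges, 4 mm thick. The channel below it is only 8 mm deep, to the end wall at x = 95 mm. The opening between the lips is 174 mm long, the panel 190 mm. Pinched between this wall and the spring bar, the panel can hang a few mm askew; a push of 10 to 20 N down on its handle beds it on the ledges.
- spring_bar (a joint): Travel (m) of the orange bar in the channel under the wide lip. 0 = sprung out, its face 93 mm from seat along -x; grows as a panel end pushes it in; hard stop at 0.016. Gives from about 7 N, 13 N at the stop. 136 mm long, 1.5 to 17.5 mm above the ledges. A flat panel clears the narrow lip only beyond 0.010; panel home: about 0.002, pressing it against the narrow end's wall.
- flux_bottle: Amber flux bottle, 34 mm across, 85 mm high, standing beside the panel; origin under its centre. Leave alone.
- screwdriver: Screwdriver, 160 mm long, lying beside the panel; origin under its middle. Leave alone.
- solder_reel: Grey solder reel, 52 mm across, 38 mm high; origin under its centre. Leave alone.
- carbon_cartridge: Spare carbon filter cartridge in a card frame, 90 x 70 x 26 mm; origin under its centre. Leave alone.
- iron_stand: Black soldering iron stand with wire coil and brass wool, 75 x 150 mm, 85 mm high; origin under its centre. Leave alone.
- meter: Yellow multimeter, 75 x 150 x 40 mm; origin under its centre. Leave alone.
Things that resemble listed ones, but are neither listed nor needed, are in the scene too. What is shaped like the part that bears panel_center but green or turquoise is not meant.

How it is judged:
By the outcome, as a careful person would: the job done as asked, in the order asked, and still so for the second after the job is handed in, with the robot touching nothing.
It also fails if it takes over 54 s, if anything falls off the work surface, if the arm or the gripper's body presses on something with over 40 N, if the wrist force passes 120 N, or if a joint passes its speed limit or range.

## Working session

There is one attempt and no reset: what is moved stays moved. The work goes in short steps, Python scripts to look and compute and a tool call to move; the robot and the scene stay as the last step left them, time stands still between calls to the robot, and variables do not carry over. Pictures are saved under pics/ and viewed, and the job is handed in when it is done.

Besides the shell and the picture viewer there is one more tool, called after "Emit:" as name([rows], argument=value, ...), one row to a line, values as JSON. servo_tool: Moves the arm, as the interface text tells. Its arguments: {"type":"object","properties":{"plan":{"type":"array"},"force":{"type":"number"}},"required":["plan"]}

```bash
mkdir -p pics
cat > h.py <<'E'
import numpy as np, cv2
from plant import robot
def cam(name, st=None):
    c=robot.calibration(name); f=240/np.tan(np.radians(c['vfov'])/2)
    K=np.array([[f,0,c['cx']],[0,f,c['cy']],[0,0,1.]])
    if 'rvec' in c:
        R=cv2.Rodrigues(np.array(c['rvec'],float))[0]; t=np.array(c['tvec'],float)
    else:
        st=st or robot.observe()
        w,x,y,z=st['orientation']
        from scipy.spatial.transform import Rotation as Ro
        T=np.eye(4);T[:3,:3]=Ro.from_quat([x,y,z,w]).as_matrix();T[:3,3]=st['tool_pos']
        M=np.linalg.inv(T@np.array(c['tool_from_camera'])); R=M[:3,:3]; t=M[:3,3]
    return K,R,t
def proj(P,C):
    K,R,t=C; q=(K@(R@np.atleast_2d(P).T+t[:,None])); return (q[:2]/q[2]).T
def ray(uv,C,z):
    K,R,t=C; d=R.T@np.linalg.inv(K)@np.array([uv[0],uv[1],1.]); o=-R.T@t
    return o+d*(z-o[2])/d[2]
def snap(name,fn):
    st=robot.observe(); im=robot.snapshot(name); cv2.imwrite('pics/'+fn,im[:,:,::-1]); return im,cam(name,st)
E
python3 - <<'E'
from h import *
print(robot.observe())
for n in ['scene','side','wrist']:
    snap(n,n+'0.png'); print(n,robot.calibration(n))
E
```

```text
{'clock': 0.0, 'joint_positions': array([-1.34243494e-01,  3.26910493e-01, -1.93591718e-01,  1.05199225e+00,
       -2.53692558e-05,  1.43660435e+00]), 'qd': array([-0.00011065, -0.0020342 ,  0.00059077,  0.00133343,  0.00080942,
        0.00017349]), 'tau': array([-1.24197268e-03, -4.43398941e+01,  2.62443137e+01,  1.56443648e-02,
       -1.97191571e-04, -6.55614656e-06]), 'tool_pos': array([5.49418657e-01, 5.82721659e-05, 2.30517037e-01]), 'orientation': array([-6.67634855e-04,  7.07124732e-01,  7.07088320e-01, -5.24731714e-04]), 'ft_force': array([ 0.3291302,  0.0392382, -0.5905223]), 'wrist_torque': array([-0.06137021, -0.01320723,  0.0287648 ]), 'grip_width': 0.08540212077063662}
scene {'vfov': 56.959377812331844, 'cx': 322.13481790352847, 'cy': 233.26590185124348, 'rvec': array([ 0.70529623,  2.54982157, -1.20997366]), 'tvec': array([ 0.46283548, -0.09084218,  1.36771535])}
side {'vfov': 47.1923510273444, 'cx': 313.3873194114525, 'cy': 243.85727971316882, 'rvec': array([ 2.08955045, -0.67011008,  0.32746431]), 'tvec': array([-0.44951262,  0.21400371,  1.09598456])}
wrist {'vfov': 69.70474053374942, 'cx': 320.43833095668884, 'cy': 240.96983416828326, 'tool_from_camera': array([[ 9.70737913e-04, -9.63596912e-01, -2.67357531e-01,
         6.65066435e-02],
       [ 9.99999084e-01,  1.18754404e-03, -6.49230803e-04,
        -1.11906486e-03],
       [ 9.43095639e-04, -2.67356656e-01,  9.63597182e-01,
        -1.44284457e-01],
       [ 0.00000000e+00,  0.00000000e+00,  0.00000000e+00,
         1.00000000e+00]])}
```

View pics/scene0.png

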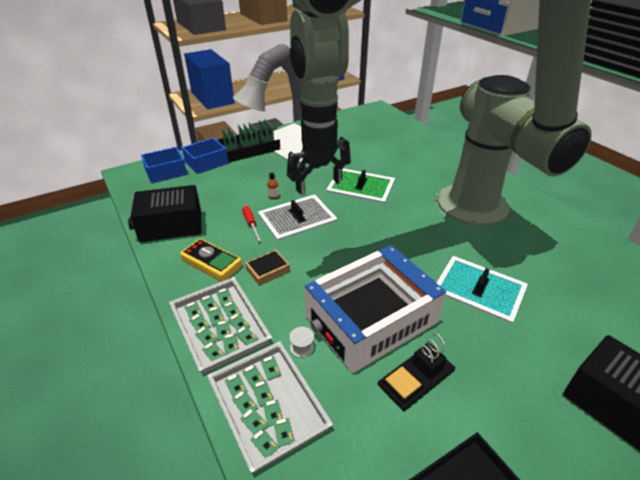

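View pics/side0.png

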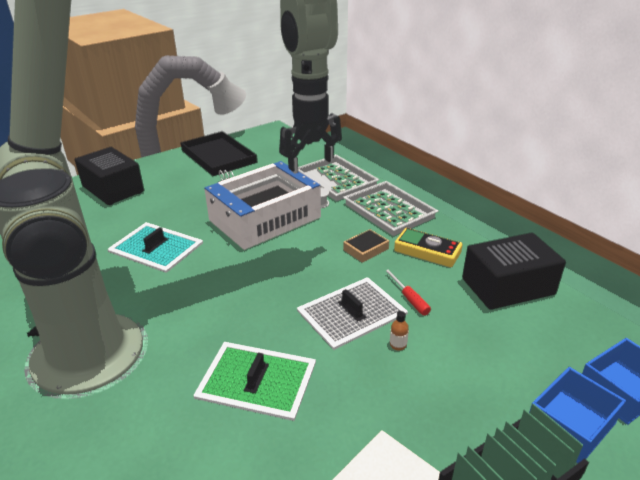

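View pics/wrist0.png

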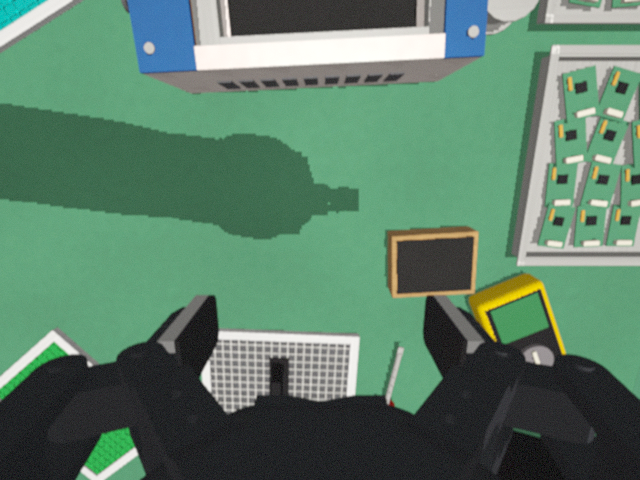

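Run:
```python
import cv2
a=cv2.imread('pics/scene0.png');b=cv2.imread('pics/side0.png')
def crop(im,x,y,w,h,s,fn): cv2.imwrite(fn,cv2.resize(im[y:y+h,x:x+w],None,fx=s,fy=s,interpolation=cv2.INTER_CUBIC))
crop(a,250,180,100,75,8,'pics/c1.png')
crop(b,290,260,133,100,6,'pics/c2.png')
crop(a,290,235,160,120,5,'pics/c3.png')
crop(b,195,150,133,100,6,'pics/c4.png')
```

```text
(no output)
```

View pics/c1.png

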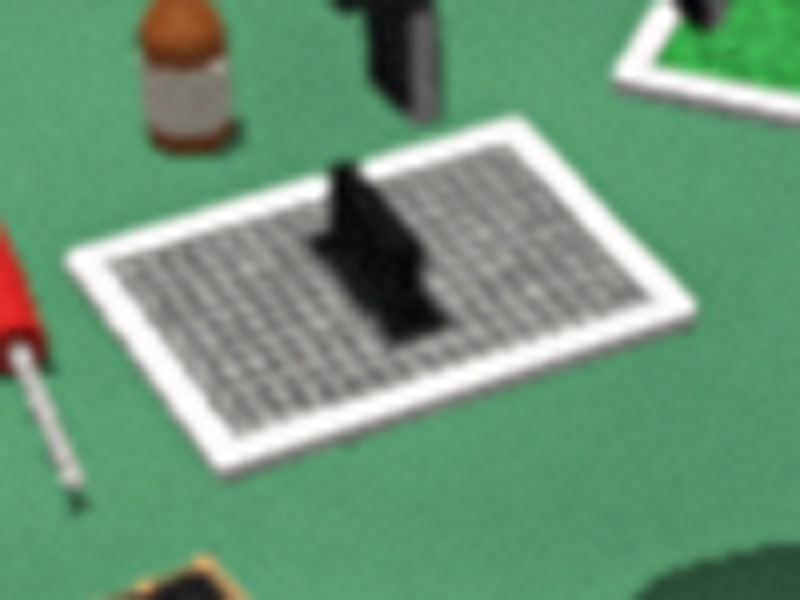

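View pics/c2.png

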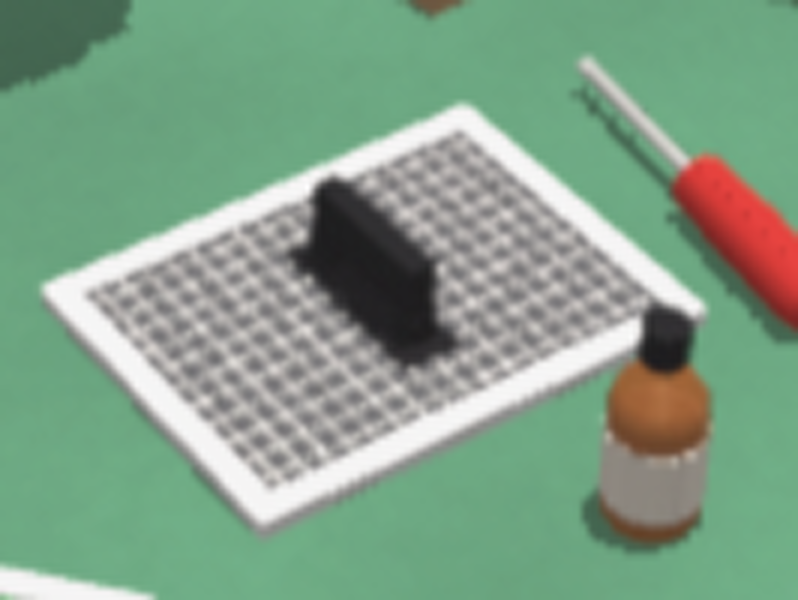

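View pics/c3.png

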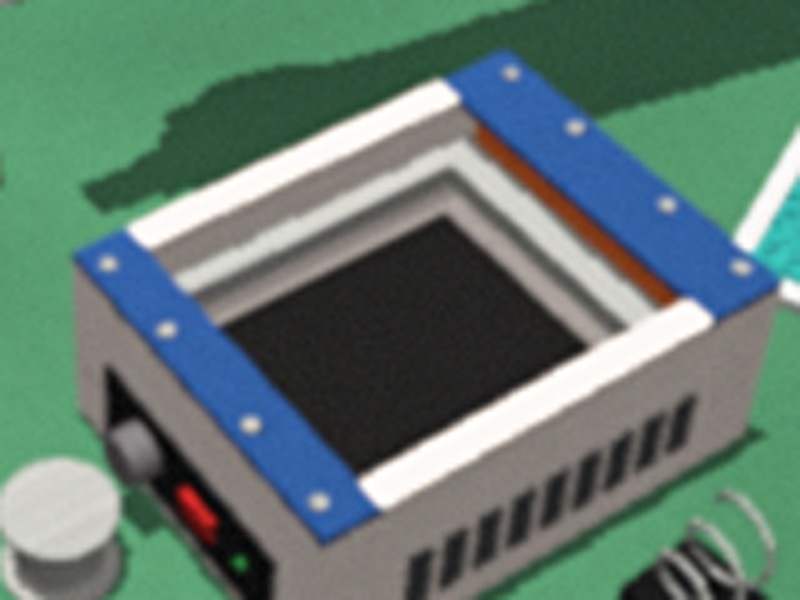

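View pics/c4.png

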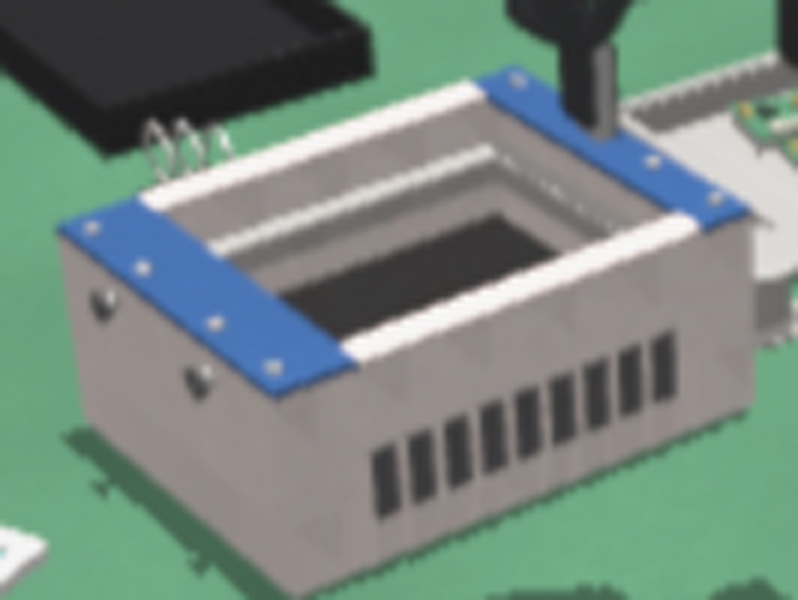

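```bash
cat > fit.py <<'E'
from h import *
from scipy.optimize import least_squares
S=cam('scene');D=cam('side')
def o(pts,x,y,s): return (np.array(pts,float)+.5)/s-.5+[x,y]
def fit(local,obs,x0,z):
    def P(p):
        c,s=np.cos(p[2]),np.sin(p[2]); return np.c_[local@np.array([[c,s],[-s,c]])+p[:2],np.full(len(local),z)]
    def r(p): return np.concatenate([(proj(P(p),C)-uv).ravel() for C,uv in obs])
    R=least_squares(r,x0); return R.x,R.fun.reshape(-1,2).round(1).tolist()
pl=np.array([[95,-70],[-95,-70],[-95,70],[95,70]])/1000
ul=np.array([[-128,-90],[-128,90],[115,90],[115,-90]])/1000
po=[(S,o([(68,258),(520,118),(695,308),(222,470)],250,180,8)),(D,o([(705,310),(262,523),(45,290),(465,105)],290,260,6))]
uo=[(S,o([(508,52),(775,290),(325,543),(77,257)],290,235,5)),(D,o([(277,395),(60,228),(512,68),(750,212)],195,150,6))]
for l,ob,z in((pl,po,.008),(ul,uo,.106)):
    for sub in (ob,ob[:1],ob[1:]): print(fit(l,sub,[.5,.1,0],z))
E
python3 fit.py
```

```text
(array([ 0.49572286, -0.2182846 , -0.0409928 ]), [[-0.0, -0.5], [-0.3, -0.0], [0.2, -0.1], [-0.0, -0.6], [0.2, -0.4], [0.1, -0.0], [-0.6, -0.4], [0.1, -0.1]])
(array([ 0.49635261, -0.21690412, -0.03962417]), [[-0.0, -0.1], [-0.3, 0.2], [0.3, 0.2], [0.0, -0.2]])
(array([ 0.49541523, -0.21881013, -0.04175707]), [[0.3, -0.2], [0.1, 0.2], [-0.5, -0.2], [0.2, 0.1]])
(array([0.5445602 , 0.21415796, 0.04598838]), [[-0.4, -0.2], [1.7, -1.6], [-0.2, -0.1], [-1.0, -0.5], [-0.6, -0.8], [-0.6, -1.0], [0.7, -0.9], [0.6, -1.3]])
(array([0.54540717, 0.21522803, 0.04188948]), [[-0.2, 0.2], [1.8, -1.0], [-0.5, 0.5], [-1.1, -0.3]])
(array([0.54211856, 0.2100926 , 0.05400351]), [[-0.2, 0.3], [-0.8, 0.1], [0.4, -0.2], [0.7, -0.7]])
```

Emit:
servo_tool([
  [[0, 32, 24], 0, 1],
  [[0, 32, 24], 0, 1],
  [[0, 32, 24], 0, 1],
  [[0, 32, 24], 0, 1],
  [[0, 32, 24], 0, 1],
  [[0, 0, 0], 0, 1],
  [[0, 0, 0], 0, 1],
])

```text
clock: 0.85
tool_pos: [0.55, 0.1605, 0.3512]
orientation: [0.0, 0.707, 0.708, -0.0]
ft_force: [0.5, -0.7, 0.4]
grip_width: 0.0852
```

Run:
```python
from h import *
im,C=snap('wrist','w1.png'); np.savez('w1.npz',K=C[0],R=C[1],t=C[2])
st=robot.observe();print(st['clock'],st['tool_pos'],st['qd'].round(3))
cv2.imwrite('pics/w1c.png',cv2.resize(im[50:250,180:447,::-1],None,fx=3,fy=3,interpolation=cv2.INTER_CUBIC))
```

```text
0.9 [0.54968946 0.15975017 0.35041492] [-0.021  0.004 -0.021 -0.001  0.003  0.003]
```

View pics/w1.png

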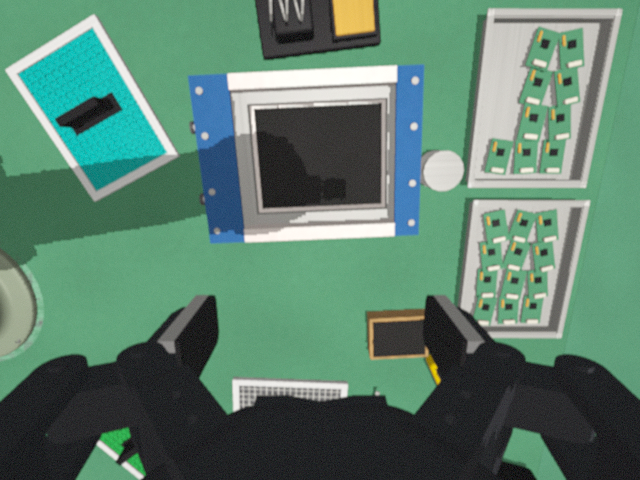

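View pics/w1c.png

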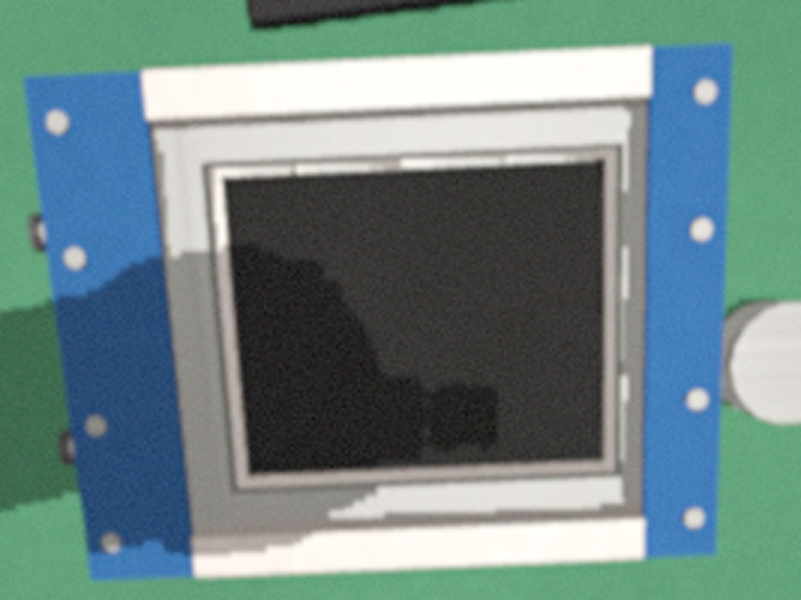

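```bash
cat >> fit.py <<'E'
print('---')
d=np.load('w1.npz');W=(d['K'],d['R'],d['t'])
ul2=np.array([[-128,-90],[-128,90],[115,90],[115,-90],[-87,90],[-87,-90],[87,-90],[87,90]])/1000
wo=o([(91,579),(25,77),(732,45),(716,553),(142,70),(193,578),(645,558),(653,46)],180,50,3)
print(fit(ul2,[(W,wo)],[.5,.2,0],.106))
so=o([(508,52),(775,290),(325,543),(77,257)],290,235,5); do=uo[1][1]
print(fit(ul2[:4],[(W,wo[:4]),(S,so),(D,do)],[.5,.2,0],.106))
E
python3 fit.py
```

```text
(array([ 0.49572286, -0.2182846 , -0.0409928 ]), [[-0.0, -0.5], [-0.3, -0.0], [0.2, -0.1], [-0.0, -0.6], [0.2, -0.4], [0.1, -0.0], [-0.6, -0.4], [0.1, -0.1]])
(array([ 0.49635261, -0.21690412, -0.03962417]), [[-0.0, -0.1], [-0.3, 0.2], [0.3, 0.2], [0.0, -0.2]])
(array([ 0.49541523, -0.21881013, -0.04175707]), [[0.3, -0.2], [0.1, 0.2], [-0.5, -0.2], [0.2, 0.1]])
(array([0.5445602 , 0.21415796, 0.04598838]), [[-0.4, -0.2], [1.7, -1.6], [-0.2, -0.1], [-1.0, -0.5], [-0.6, -0.8], [-0.6, -1.0], [0.7, -0.9], [0.6, -1.3]])
(array([0.54540717, 0.21522803, 0.04188948]), [[-0.2, 0.2], [1.8, -1.0], [-0.5, 0.5], [-1.1, -0.3]])
(array([0.54211856, 0.2100926 , 0.05400351]), [[-0.2, 0.3], [-0.8, 0.1], [0.4, -0.2], [0.7, -0.7]])
---
(array([0.54338552, 0.21220182, 0.04477738]), [[0.4, -0.1], [0.2, 0.0], [-0.0, -0.2], [-0.5, 0.2], [0.7, 0.5], [1.2, -1.2], [-0.9, -0.5], [-1.0, 0.7]])
(array([0.54353595, 0.21249011, 0.04522515]), [[0.5, -0.3], [0.3, -0.2], [0.1, -0.6], [-0.3, -0.1], [-0.5, -0.8], [1.5, -2.3], [-0.3, -0.9], [-1.0, -1.2], [-0.7, -0.3], [-0.7, -0.7], [0.8, -0.6], [0.6, -0.9]])
```

Emit:
servo_tool([
  [[-4.5, -31.5, -19], 7.3, 1],
  [[-4.5, -31.5, -19], 7.3, 1],
  [[-4.5, -31.5, -19], 7.3, 1],
  [[-4.5, -31.5, -19], 7.3, 1],
  [[-4.5, -31.5, -19], 7.3, 1],
  [[-4.5, -31.5, -19], 7.3, 1],
  [[-4.5, -31.5, -19], 7.3, 1],
  [[-4.5, -31.5, -19], 7.3, 1],
  [[-4.5, -31.5, -19], 7.3, 1],
  [[-4.5, -31.5, -19], 7.3, 1],
  [[-4.5, -31.5, -19], 7.3, 1],
  [[-4.5, -31.5, -19], 7.3, 1],
  [[0, 0, 0], 0, 1],
  [[0, 0, 0], 0, 1],
])

```text
clock: 2.3
tool_pos: [0.494, -0.2186, 0.1219]
orientation: [-0.001, 0.023, 1.0, 0.001]
ft_force: [0.6, 0.6, 0.6]
grip_width: 0.0855
```

Run:
```python
from h import *
im,C=snap('wrist','w2.png')
st=robot.observe();print(st['clock'],st['tool_pos'],st['orientation'],st['joint_positions'].round(3))
w,x,y,z=st['orientation']
from scipy.spatial.transform import Rotation as Ro
R=Ro.from_quat([x,y,z,w]).as_matrix();print(np.degrees(np.arctan2(R[1,1],R[0,1])),R[:,2])
yaw=-.041;c,s=np.cos(yaw),np.sin(yaw)
for lx,ly,h in [(-6,-30,44),(6,-30,44),(6,30,44),(-6,30,44),(-95,-70,8),(-95,70,8),(95,70,8),(95,-70,8)]:
    P=[.4957+(c*lx-s*ly)/1e3,-.2183+(s*lx+c*ly)/1e3,h/1e3]; u=proj(P,C)[0]; cv2.circle(im,(int(round(u[0])),int(round(u[1]))),3,(255,0,0),1)
cv2.imwrite('pics/w2b.png',im[:,:,::-1])
S=cam('scene');print('bottle',ray((273,197),S,0))
```

```text
2.35 [ 0.49477546 -0.21808617  0.12263945] [-8.19834096e-04  2.23054325e-02  9.99750667e-01  6.31549748e-04] [-0.552  0.409 -0.371  0.793  0.    -0.507]
87.44371377407116 [-0.00161109  0.00129936 -0.99999786]
bottle [ 0.51145332 -0.34794778  0.        ]
```

View pics/w2b.png

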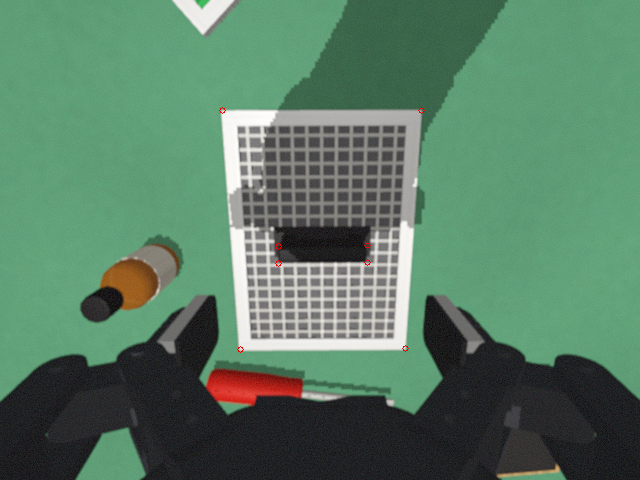

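Emit:
servo_tool([
  [[1, 0, -35], 0.2, 1],
  [[0, 0, -35], 0, 1],
  [[0, 0, -30], 0, 1],
  [[0, 0, -12], 0, 1],
  [[0, 0, 0], 0, 1],
  [[0, 0, 0], 0, 0],
  [[0, 0, 0], 0, 0],
  [[0, 0, 0], 0, 0],
  [[0, 0, 0], 0, 0],
  [[0, 0, 0], 0, 0],
], force=25)

```text
clock: 3.35
tool_pos: [0.4985, -0.2184, 0.0131]
orientation: [0.002, 0.019, 1.0, -0.0]
ft_force: [-0.2, 0.4, 6.3]
grip_width: 0.0593
```

Run:
```python
from h import *
im,C=snap('side','s3.png')
st=robot.observe();print(st['clock'],st['tool_pos'],st['ft_force'],st['grip_width'])
cv2.imwrite('pics/s3c.png',cv2.resize(im[210:360,260:460,::-1],None,fx=4,fy=4,interpolation=cv2.INTER_CUBIC))
```

```text
3.4 [ 0.49846506 -0.21842752  0.01312724] [0.3596608  2.37789462 5.51218496] 0.06000565165274883
```

View pics/s3c.png

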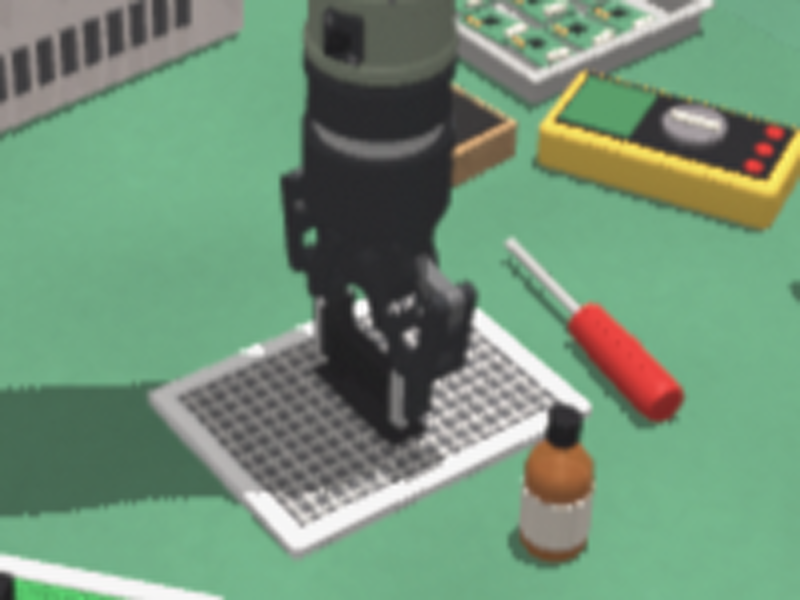

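Emit:
servo_tool([
  [[0, 0, 0], 0, 0.85],
  [[0, 0, 3], 0, 0.85],
  [[0, 0, 4], 0, 0.85],
  [[0, 0, 0], 0, 0.85],
  [[0, 0, 0], 0, 0.85],
], force=25)

```text
clock: 3.9
tool_pos: [0.4972, -0.2181, 0.0185]
orientation: [0.0, 0.019, 1.0, -0.0]
ft_force: [-0.5, -0.8, 1.1]
grip_width: 0.0726
```

Run:
```python
from h import *
im,C=snap('side','s4.png')
st=robot.observe();print(st['clock'],st['tool_pos'],st['ft_force'],st['grip_width'])
cv2.imwrite('pics/s4c.png',cv2.resize(im[260:360,290:423,::-1],None,fx=6,fy=6,interpolation=cv2.INTER_CUBIC))
```

```text
3.95 [ 0.49700439 -0.21802318  0.01832036] [-0.28616481  0.73772342 -0.06859664] 0.07245424400257969
```

View pics/s4c.png

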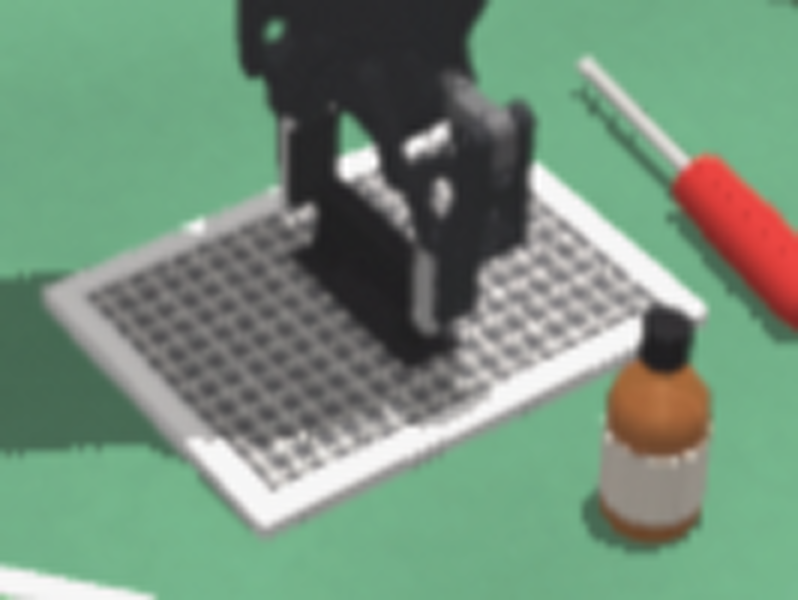

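Emit:
servo_tool([
  [[-1, 0, 0], 0, 0],
  [[0, 0, 0], 0, 0],
  [[0, 0, 0], 0, 0],
  [[0, 0, 0], 0, 0],
  [[0, 0, 10], 0, 0],
  [[0, 0, 20], 0, 0],
  [[0, 0, 20], 0, 0],
  [[0, 0, 0], 0, 0],
  [[0, 0, 0], 0, 0],
], force=25)

```text
clock: 4.85
tool_pos: [0.496, -0.2179, 0.0683]
orientation: [0.0, 0.019, 1.0, -0.0]
ft_force: [-0.0, 0.4, -2.6]
grip_width: 0.059
```

Run:
```python
from h import *
im,C=snap('side','s5.png')
st=robot.observe();print(st['clock'],st['tool_pos'],st['ft_force'],st['wrist_torque'],st['grip_width'])
cv2.imwrite('pics/s5c.png',cv2.resize(im[210:360,260:460,::-1],None,fx=4,fy=4,interpolation=cv2.INTER_CUBIC))
```

```text
4.9 [ 0.49550147 -0.21757129  0.06764764] [ 0.56791404  0.14564191 -2.0780671 ] [-0.00402292  0.03590812  0.01043147] 0.05928974536378885
```

View pics/s5c.png

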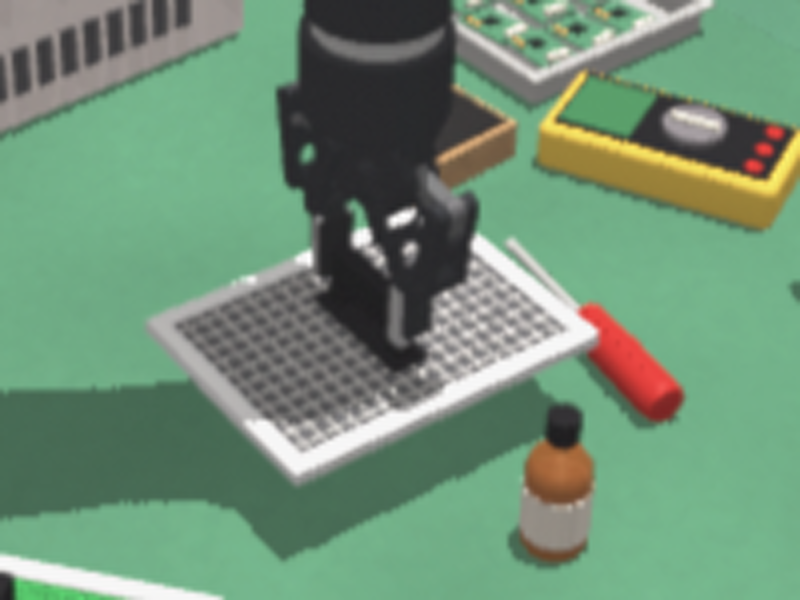

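Emit:
servo_tool([
  [[0, 0, 20], 0, 0],
  [[0, 0, 32], 0, 0],
  [[1, 8, 32], 0.3, 0],
  [[3, 20, 20], 0.4, 0],
  [[5, 36, 8], 0.4, 0],
  [[6, 41, 0], 0.4, 0],
  [[6, 41, 0], 0.4, 0],
  [[6, 41, 0], 0.4, 0],
  [[6, 41, 0], 0.4, 0],
  [[6, 41, 0], 0.4, 0],
  [[6, 41, 0], 0.4, 0],
  [[6, 41, 0], 0.4, 0],
  [[6, 41, 0], 0.4, 0],
  [[5, 26, 0], 0.4, 0],
  [[4, 12, 0], 0.25, 0],
  [[2, 0.7, 0], 0, 0],
  [[0, 0, 0], 0, 0],
  [[0, 0, 0], 0, 0],
], force=25)

```text
clock: 6.7
tool_pos: [0.5638, 0.2112, 0.1798]
orientation: [-0.001, -0.023, 1.0, -0.0]
ft_force: [-0.3, 0.6, -2.2]
grip_width: 0.0592
```

```bash
cat > st.py <<'E'
from h import *
from scipy.spatial.transform import Rotation as Ro
U=np.array([.5435,.2124,.080]);TH=.045
def unit(p):
    d=np.asarray(p)-U;c,s=np.cos(TH),np.sin(TH);return np.array([c*d[0]+s*d[1],-s*d[0]+c*d[1],d[2]])*1e3
def uw(p):
    p=np.asarray(p,float)/1e3;c,s=np.cos(TH),np.sin(TH);return U+[c*p[0]-s*p[1],s*p[0]+c*p[1],p[2]]
def rep():
    st=robot.observe();w,x,y,z=st['orientation'];R=Ro.from_quat([x,y,z,w]).as_matrix()
    print('t%.2f'%st['clock'],'unit',unit(st['tool_pos']).round(1),'yaw-unit',(np.degrees(np.arctan2(R[1,1],R[0,1]))-90-np.degrees(TH)).round(2),'F',st['ft_force'].round(1),'T',st['wrist_torque'].round(2),'w',round(st['grip_width'],4))
E
cat > look.py <<'E'
from st import *
import sys
n=sys.argv[1]
rep()
a,_=snap('side','s'+n+'.png'); b,_=snap('scene','c'+n+'.png')
a=cv2.resize(a[130:260,190:340,::-1],None,fx=4,fy=4,interpolation=cv2.INTER_CUBIC)
b=cv2.resize(b[200:380,290:460,::-1],None,fx=520/180,fy=520/180,interpolation=cv2.INTER_CUBIC)
b=b[:, :]
h=520
out=np.hstack([cv2.resize(a,(int(a.shape[1]*h/a.shape[0]),h)),cv2.resize(b,(int(b.shape[1]*h/b.shape[0]),h))])
f=min(1,800/out.shape[1]);cv2.imwrite('pics/x'+n+'.png',cv2.resize(out,None,fx=f,fy=f,interpolation=cv2.INTER_AREA))
E
python3 look.py 6
```

```text
t6.70 unit [20.2 -2.1 99.8] yaw-unit 0.07 F [-0.3  0.6 -2.2] T [-0.03  0.05 -0.03] w 0.0592
```

View pics/x6.png

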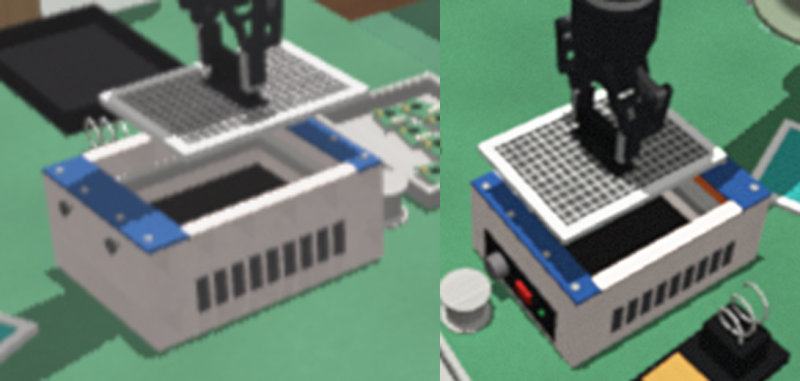

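Emit:
servo_tool([
  [[-4, 0.8, -15], 0, 0],
  [[-4, 0.8, -20], 0, 0],
  [[0, 0, -10], 0, 0],
  [[0, 0, -3], 0, 0],
  [[0, 0, 0], 0, 0],
  [[0, 0, 0], 0, 0],
], force=25)

```text
clock: 7.4
tool_pos: [0.5568, 0.2143, 0.1331]
orientation: [0.001, -0.024, 1.0, 0.0]
ft_force: [-0.6, -0.0, -2.6]
grip_width: 0.0592
```

```bash
python3 look.py 7
```

```text
t7.40 unit [13.4  1.3 53.1] yaw-unit 0.15 F [-0.6 -0.  -2.6] T [-0.05  0.03  0.03] w 0.0592
```

View pics/x7.png

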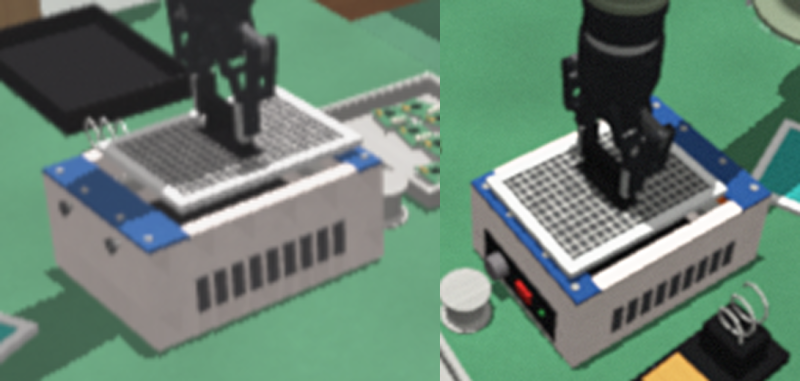

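```bash
cat > ov.py <<'E'
from st import *
import sys
n=sys.argv[1]; px,py,pz,tilt=map(float,sys.argv[2:6])  # unit-frame panel centre mm, tilt deg (-x down positive)
a=np.radians(tilt)
def pl(lx,ly,lz): return uw([px+lx*np.cos(a)-lz*np.sin(a),py+ly,pz+lx*np.sin(a)+lz*np.cos(a)])
outs=[]
for name,pre,(x,y,w,h),s in(('side','s',(195,135,140,110),5.5),('scene','c',(295,215,150,120),5.2)):
    im=cv2.imread('pics/%s%s.png'%(pre,n)); C=cam(name)
    im=cv2.resize(im[y:y+h,x:x+w],None,fx=s,fy=s,interpolation=cv2.INTER_CUBIC)
    def L(P,col):
        q=(proj(np.array(P),C)-[x,y]+.5)*s-.5
        cv2.polylines(im,[np.round(q).astype(int)],True,col,1)
    L([pl(-95,-70,4),pl(95,-70,4),pl(95,70,4),pl(-95,70,4)],(0,0,255))
    L([uw(p) for p in((-87,-75,26),(87,-75,26),(87,75,26),(-87,75,26))],(0,255,255))
    L([uw(p) for p in((-128,-90,26),(115,-90,26),(115,90,26),(-128,90,26))],(0,255,0))
    cv2.imwrite('pics/o%s%s.png'%(pre,n),im)
E
python3 ov.py 7 13 0.8 39 0
```

View pics/os7.png

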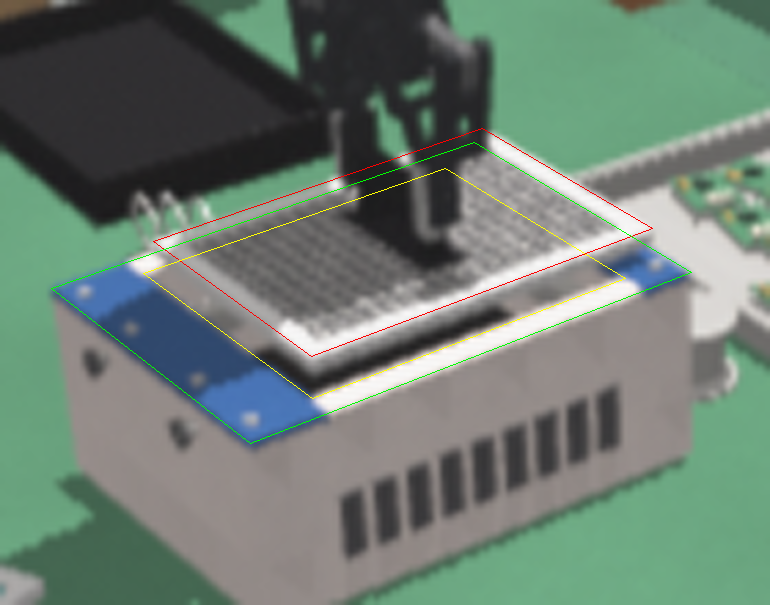

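View pics/oc7.png

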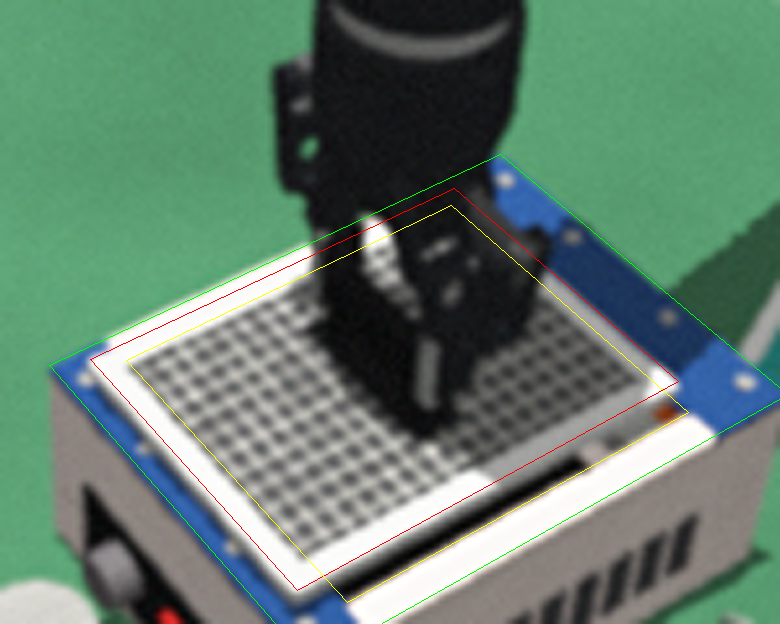

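Emit:
servo_tool([
  [[0, 0, -5], 0, 0],
  [[0, 0, -4], 0, 0],
  [[0, 0, -2], 0, 0],
  [[0, 0, -2], 0, 0],
  [[0, 0, -2], 0, 0],
  [[0, 0, 0], 0, 0],
], force=25)

```text
clock: 8.1
tool_pos: [0.5554, 0.2144, 0.117]
orientation: [-0.001, -0.024, 1.0, 0.0]
ft_force: [-4.0, -0.6, 2.7]
grip_width: 0.059
```

```bash
python3 look.py 8
```

```text
t8.10 unit [11.9  1.4 37. ] yaw-unit 0.19 F [-4.  -0.6  2.7] T [-0.01  0.61  0.08] w 0.059
```

View pics/x8.png

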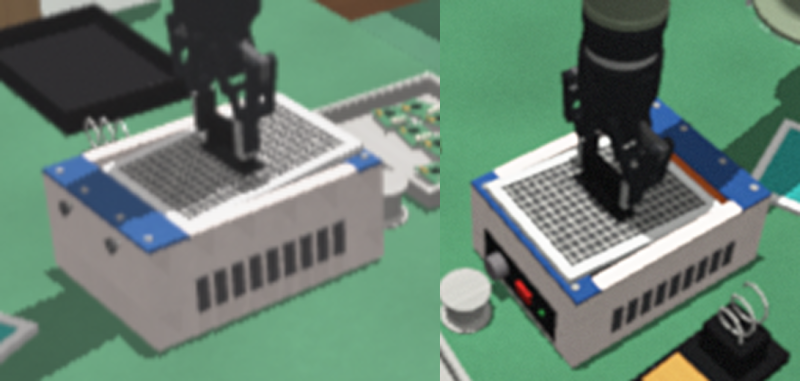

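Emit:
servo_tool([
  [[0, 0, -2], 0, 0],
  [[0, 0, -1], 0, 0],
  [[-3, -0.3, 0], 0, 0],
  [[-4, -0.3, 0], 0, 0],
  [[-3, -0.3, 0], 0, 0],
  [[-2, -0.1, 0], 0, 0],
  [[0, 0, 0], 0, 0],
], force=25)

```text
clock: 8.9
tool_pos: [0.5434, 0.2132, 0.114]
orientation: [-0.0, -0.024, 1.0, -0.0]
ft_force: [0.2, 0.7, -3.2]
grip_width: 0.0594
```

```bash
python3 look.py 9
```

```text
t8.90 unit [-0.   0.8 34. ] yaw-unit 0.17 F [ 0.2  0.7 -3.2] T [ 0.03  0.08 -0.04] w 0.0594
```

View pics/x9.png

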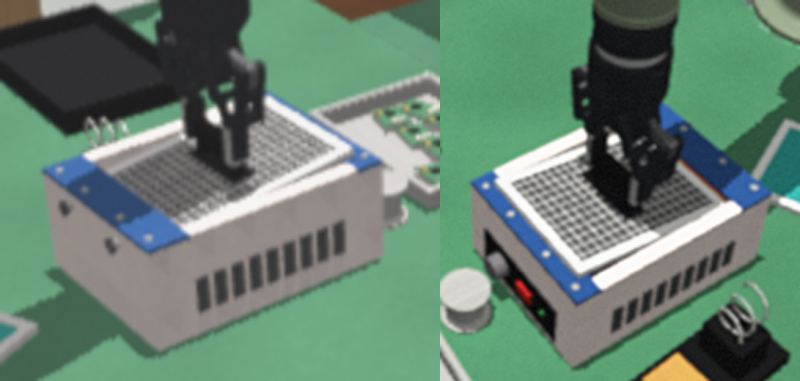

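Emit:
servo_tool([
  [[-3, -0.1, 0], 0, 0],
  [[-3, -0.1, 0], 0, 0],
  [[-3, -0.1, 0], 0, 0],
  [[-3, -0.1, 0], 0, 0],
  [[0, 0, 0], 0, 0],
], force=25)

```text
clock: 9.5
tool_pos: [0.5365, 0.213, 0.1162]
orientation: [0.005, -0.024, 1.0, -0.0]
ft_force: [8.2, -0.6, -1.4]
grip_width: 0.0594
```

```bash
python3 look.py 10
```

```text
t9.50 unit [-7.   0.9 36.2] yaw-unit 0.15 F [ 8.2 -0.6 -1.4] T [-0.12 -1.95  0.1 ] w 0.0594
```

View pics/x10.png

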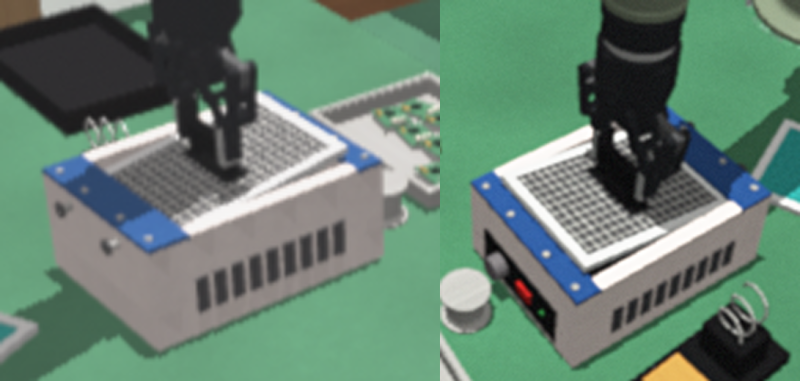

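Emit:
servo_tool([
  [[-2, -0.1, 0], 0, 0],
  [[-2, -0.1, 0], 0, 0],
  [[-2, -0.1, 0], 0, 0],
  [[-2, -0.1, 0], 0, 0],
  [[0, 0, 0], 0, 0],
], force=25)

```text
clock: 10.1
tool_pos: [0.5302, 0.2128, 0.1169]
orientation: [0.006, -0.024, 1.0, 0.0]
ft_force: [10.3, -1.3, -0.7]
grip_width: 0.0596
```

```bash
python3 look.py 11
```

```text
t10.10 unit [-13.3   1.   36.9] yaw-unit 0.13 F [10.3 -1.3 -0.7] T [-0.15 -2.37  0.06] w 0.0596
```

View pics/x11.png

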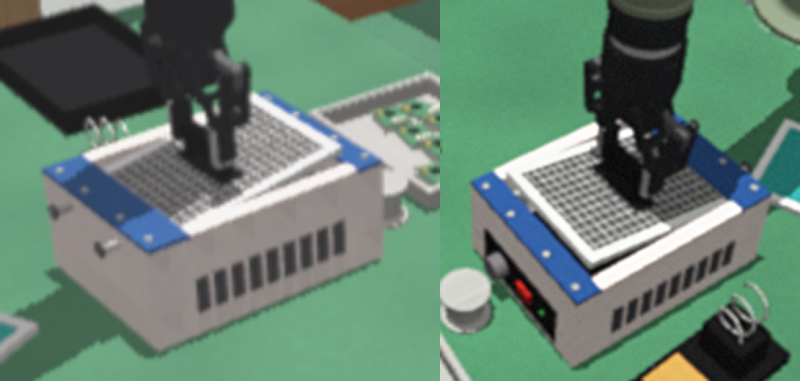

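Emit:
servo_tool([
  [[-2, -0.1, 0], 0, 0],
  [[-1.5, -0.1, 0], 0, 0],
  [[0, 0, 0], 0, 0],
  [[0, 0, 0], 0, 0],
], force=25)

```text
clock: 10.6
tool_pos: [0.5275, 0.2126, 0.1172]
orientation: [0.007, -0.024, 1.0, 0.0]
ft_force: [12.8, -0.2, -0.0]
grip_width: 0.0594
```

```bash
python3 look.py 12; python3 ov.py 12 -11.5 1 18 7.5
```

```text
t10.60 unit [-15.9   1.   37.2] yaw-unit 0.13 F [12.8 -0.2 -0. ] T [-0.13 -2.66  0.07] w 0.0594
```

View pics/os12.png

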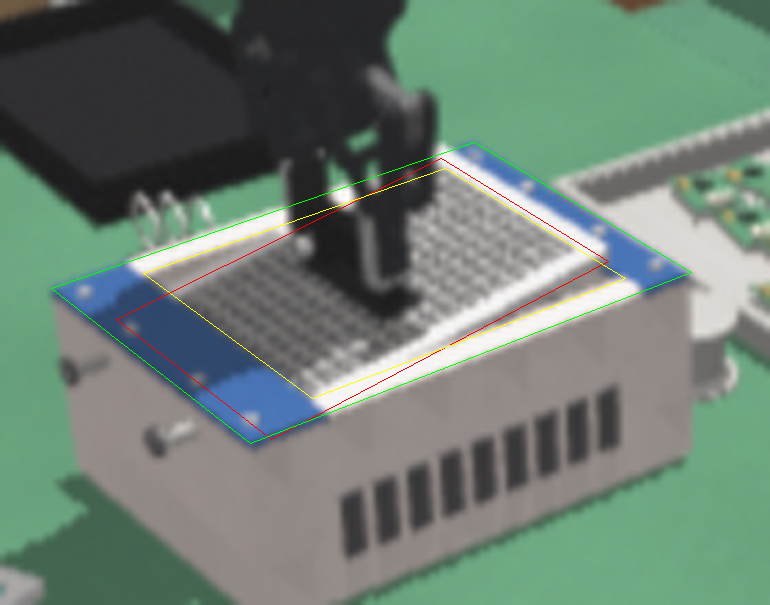

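View pics/oc12.png

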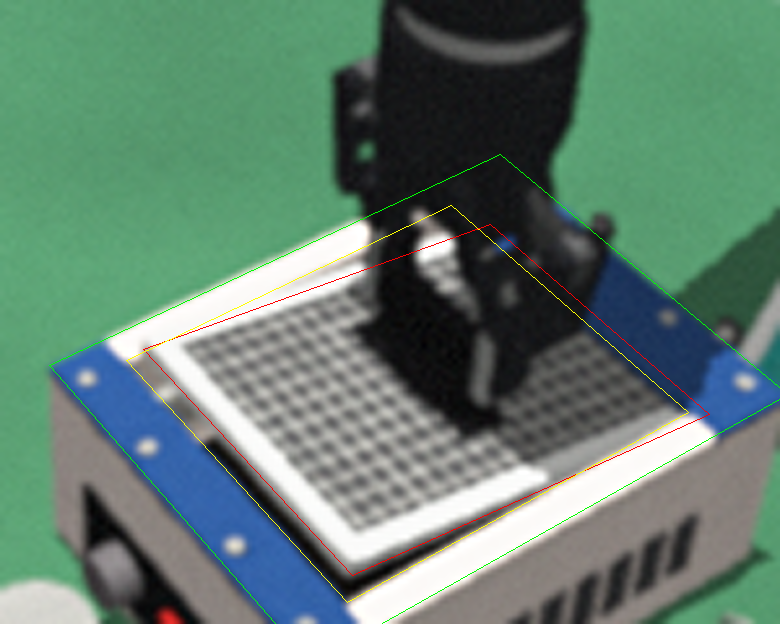

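Emit:
servo_tool([
  [[0, 0, -3], 0, 0],
  [[0.5, 0, -3], 0, 0],
  [[0.5, 0, -3], 0, 0],
  [[0, 0, 0], 0, 0],
], force=25)

```text
clock: 11.1
tool_pos: [0.5292, 0.2128, 0.1088]
orientation: [0.008, -0.023, 1.0, 0.0]
ft_force: [11.4, -0.2, 3.3]
grip_width: 0.0596
```

```bash
python3 look.py 13; python3 ov.py 13 -11 1 15 7
```

```text
t11.10 unit [-14.3   1.   28.8] yaw-unit 0.1 F [11.4 -0.2  3.3] T [-0.18 -2.2  -0.07] w 0.0596
```

View pics/os13.png

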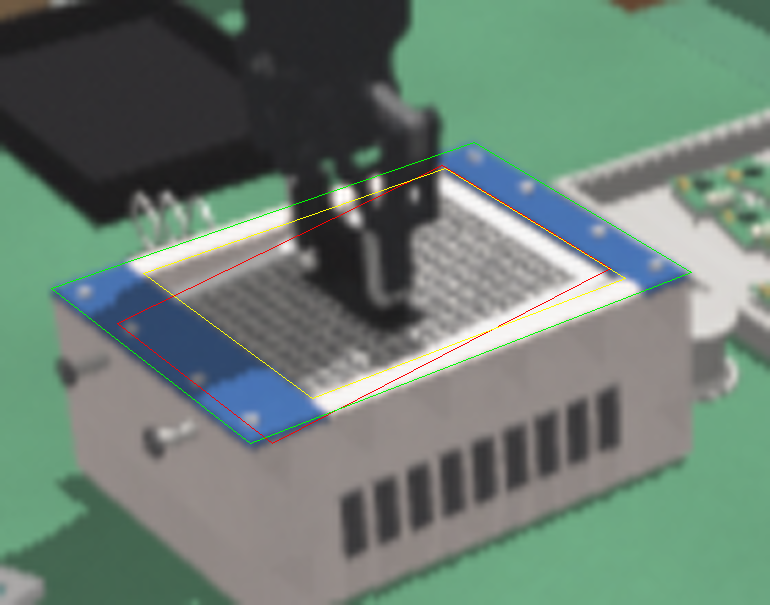

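View pics/oc13.png

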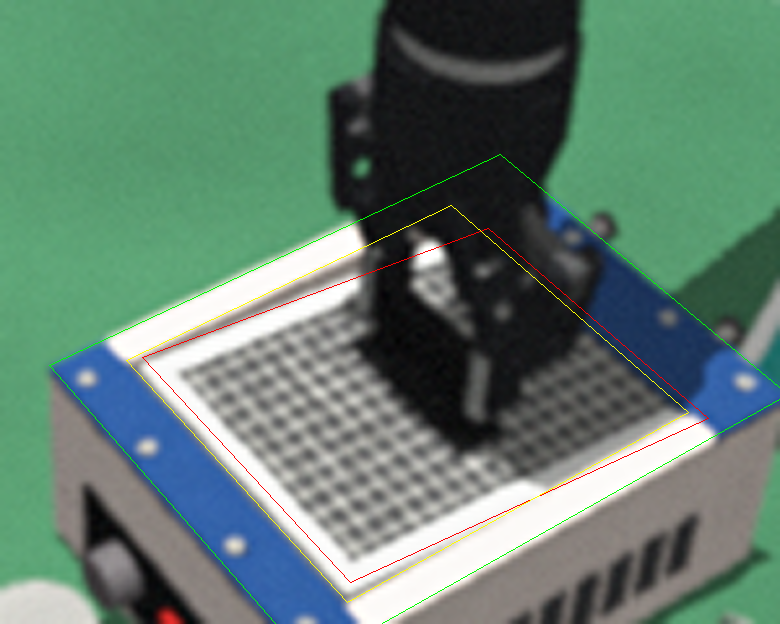

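Emit:
servo_tool([
  [[0.5, 0, -2.5], 0, 0],
  [[0.5, 0, -2.5], 0, 0],
  [[0.5, 0, -2.5], 0, 0],
  [[0, 0, 0], 0, 0],
], force=25)

```text
clock: 11.6
tool_pos: [0.5308, 0.2128, 0.1013]
orientation: [0.008, -0.023, 1.0, 0.0]
ft_force: [12.1, -0.9, 5.2]
grip_width: 0.0593
```

```bash
python3 look.py 14; python3 ov.py 14 -11 1 9 3
```

```text
t11.60 unit [-12.7   1.   21.3] yaw-unit 0.11 F [12.1 -0.9  5.2] T [-0.25 -2.15 -0.02] w 0.0593
```

View pics/os14.png

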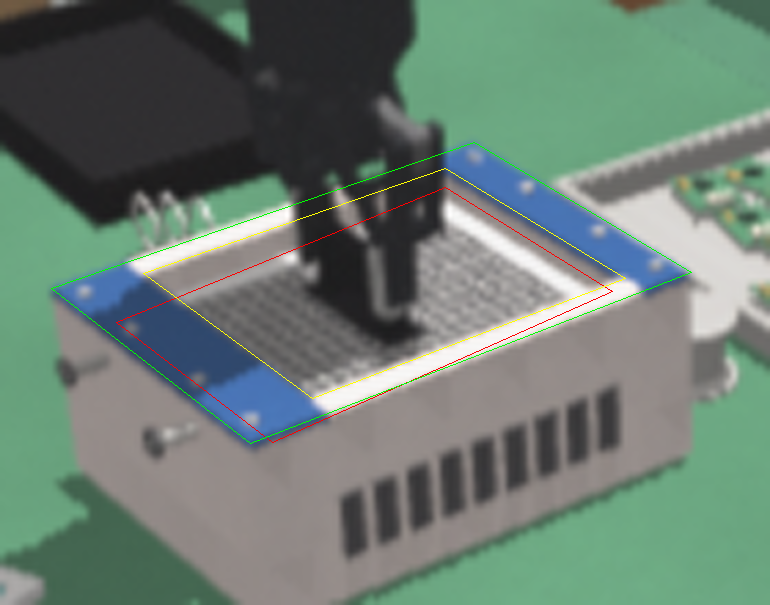

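View pics/oc14.png

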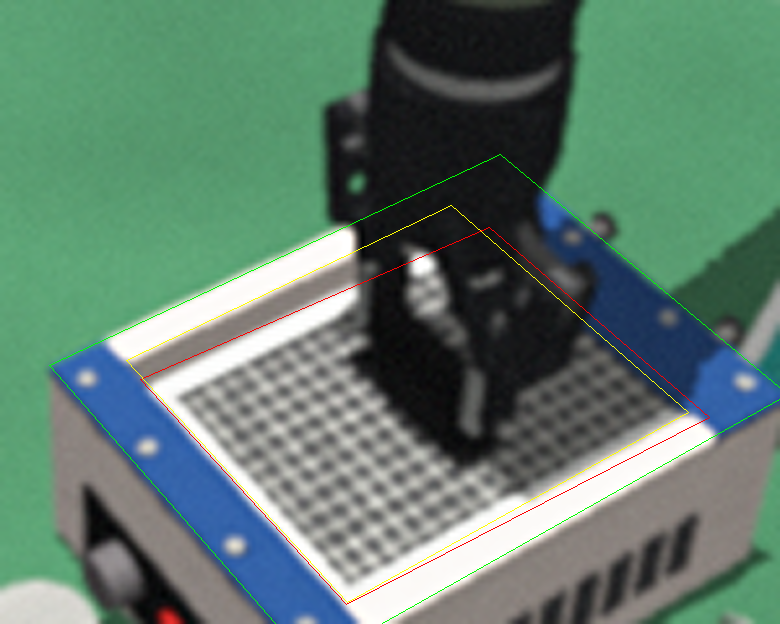

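Emit:
servo_tool([
  [[0.5, 0, -2], 0, 0],
  [[0, 0, -2], 0, 0],
  [[0, 0, 0], 0, 0],
], force=25)

```text
clock: 12.0
tool_pos: [0.5311, 0.2129, 0.0978]
orientation: [0.008, -0.023, 1.0, 0.0]
ft_force: [9.8, -0.8, 6.0]
grip_width: 0.0594
```

```bash
python3 look.py 15; python3 ov.py 15 -11 1 4 0
```

```text
t12.00 unit [-12.4   1.1  17.8] yaw-unit 0.11 F [ 9.8 -0.8  6. ] T [-0.18 -2.09 -0.11] w 0.0594
```

View pics/os15.png

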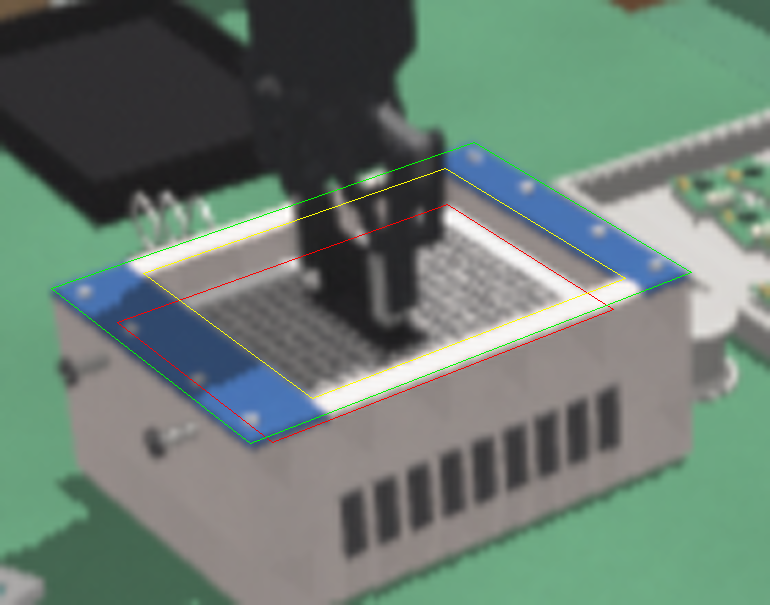

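View pics/oc15.png

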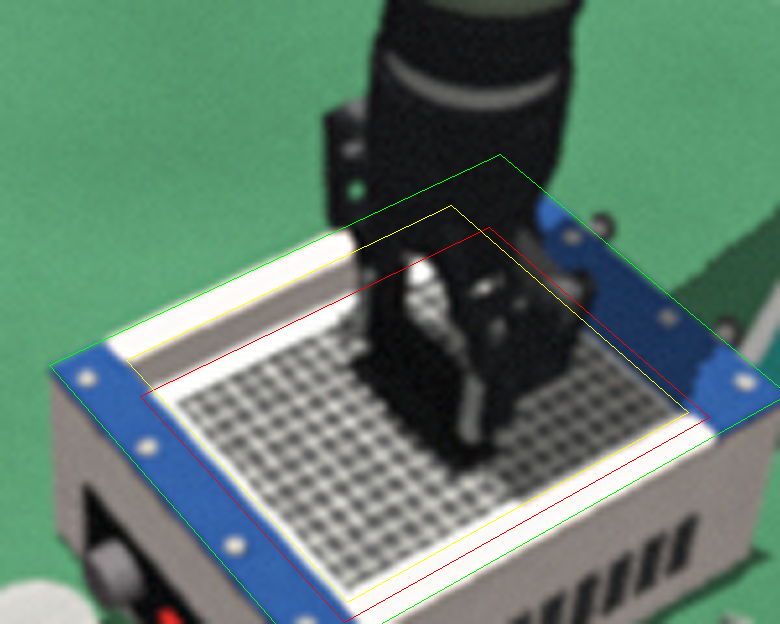

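Emit:
servo_tool([
  [[0, 0, -1.5], 0, 0],
  [[0, 0, -1.5], 0, 0],
  [[0, 0, 0], 0, 0],
], force=25)

```text
clock: 12.4
tool_pos: [0.5311, 0.213, 0.0976]
orientation: [0.008, -0.023, 1.0, 0.0]
ft_force: [1.4, -3.0, 27.8]
grip_width: 0.0594
```

Emit:
servo_tool([
  [[0, 0, 0], 0, 0],
  [[0, 0, 1.5], 0, 0],
  [[2, 0.1, 0.5], 0, 0],
  [[2, 0.1, 0], 0, 0],
  [[2, 0.1, 0], 0, 0],
  [[2, 0.1, 0], 0, 0],
  [[2, 0.1, 0], 0, 0],
  [[0, 0, 0], 0, 0],
], force=25)

```text
clock: 13.2
tool_pos: [0.5363, 0.2132, 0.0976]
orientation: [0.004, -0.024, 1.0, 0.0]
ft_force: [-5.5, -1.4, 23.6]
grip_width: 0.0596
```

```bash
python3 look.py 16
```

```text
t13.20 unit [-7.2  1.1 17.6] yaw-unit 0.15 F [-5.5 -1.4 23.6] T [-0.58  0.76 -0.09] w 0.0596
```

View pics/x16.png

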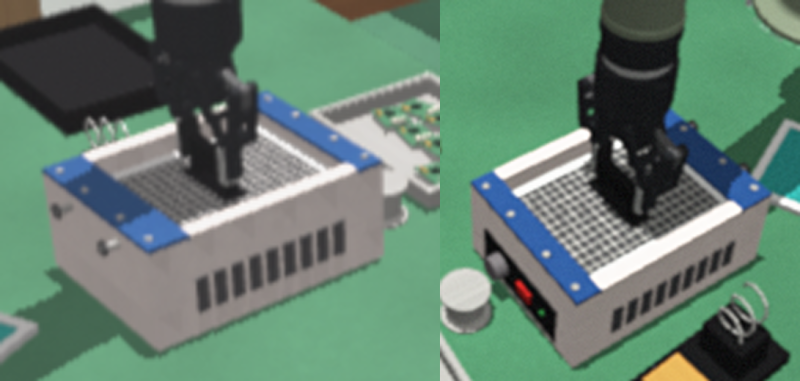

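Emit:
servo_tool([
  [[0, 0, 1.5], 0, 0],
  [[2, 0.1, 0.5], 0, 0],
  [[2, 0.1, 0], 0, 0],
  [[1, 0.1, 0], 0, 0],
  [[1, 0.1, 0], 0, 0],
  [[0, 0, 0], 0, 0],
], force=25)

```text
clock: 13.9
tool_pos: [0.5418, 0.2134, 0.0977]
orientation: [0.003, -0.024, 1.0, 0.0]
ft_force: [-1.2, -0.6, 12.1]
grip_width: 0.0595
```

```bash
python3 look.py 17
```

```text
t13.90 unit [-1.6  1.1 17.7] yaw-unit 0.14 F [-1.2 -0.6 12.1] T [-0.28 -0.05 -0.15] w 0.0595
```

View pics/x17.png

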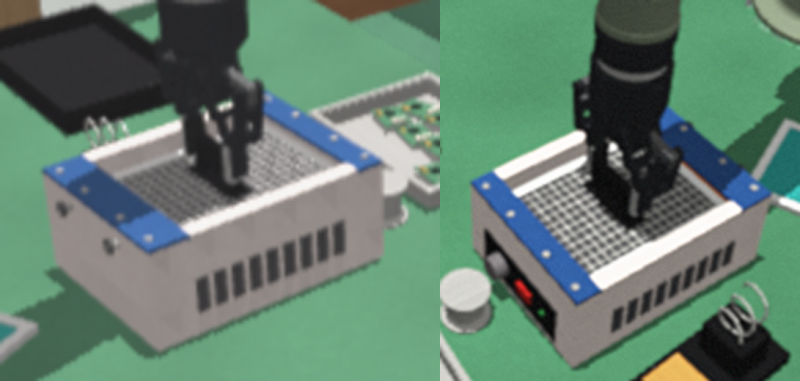

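Emit:
servo_tool([
  [[1, 0, 0], 0, 0],
  [[1, 0, 0], 0, 0],
  [[1, 0, 0], 0, 0],
  [[0, 0, 0], 0, 0],
], force=25)

```text
clock: 14.4
tool_pos: [0.5418, 0.2135, 0.0976]
orientation: [0.0, -0.024, 1.0, 0.0]
ft_force: [-9.4, -2.1, 18.8]
grip_width: 0.0595
```

Emit:
servo_tool([
  [[-2, 0, 1.5], 0, 0],
  [[-1, 0, 1], 0, 0],
  [[0, 0, 0], 0, 0],
  [[0, 0, 0], 0, 0.8],
  [[0, 0, 0], 0, 0.95],
  [[0, 0, 0], 0, 1],
  [[0, 0, 0], 0, 1],
], force=25)

```text
clock: 15.1
tool_pos: [0.539, 0.2132, 0.097]
orientation: [-0.001, -0.024, 1.0, -0.0]
ft_force: [-0.5, -0.7, -0.1]
grip_width: 0.0851
```

```bash
python3 look.py 18;python3 ov.py 18 0 1 4 0
```

```text
t15.10 unit [-4.5  1.  17. ] yaw-unit 0.18 F [-0.5 -0.7 -0.1] T [ 0.01  0.02 -0.01] w 0.0851
```

View pics/x18.png

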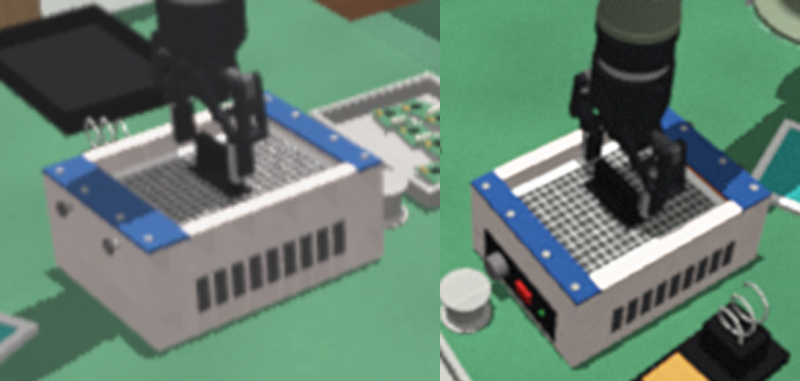

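Emit:
servo_tool([
  [[0, 0, 12], 0, 1],
  [[0, 0, 20], 0, 1],
  [[0, 0, 22], 0, 1],
  [[1.5, 0, 10], 0, 0.5],
  [[1.5, 0, 0], 0, 0],
  [[0, 0, 0], 0, 0],
  [[0, 0, 0], 0, 0],
  [[0, 0, 0], 0, 0],
  [[0, 0, 0], 0, 0],
], force=25)

```text
clock: 16.1
tool_pos: [0.542, 0.2131, 0.1605]
orientation: [-0.001, -0.024, 1.0, -0.0]
ft_force: [0.4, -0.1, 0.8]
grip_width: 0.0001
```

```bash
python3 look.py 19;python3 ov.py 19 0 1 4 0
```

```text
t16.10 unit [-1.5  0.8 80.5] yaw-unit 0.17 F [ 0.4 -0.1  0.8] T [ 0.02 -0.04 -0.05] w 0.0001
```

View pics/os19.png

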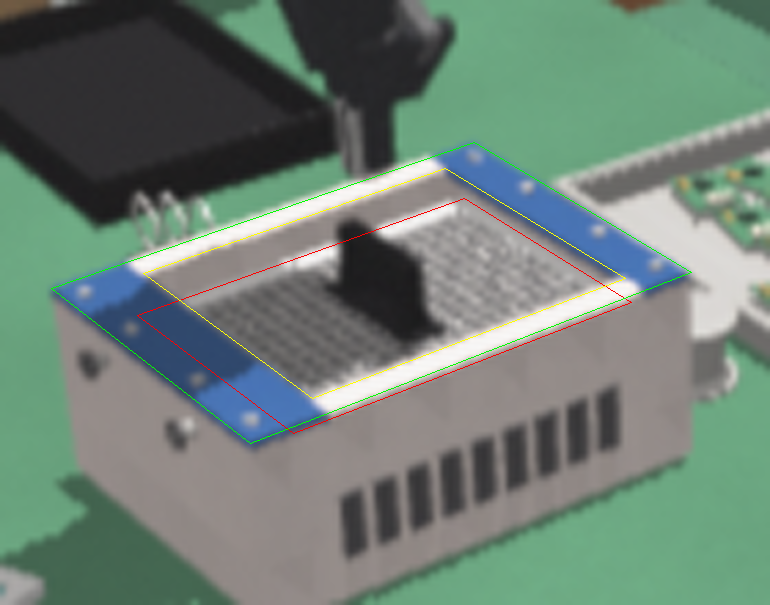

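View pics/oc19.png

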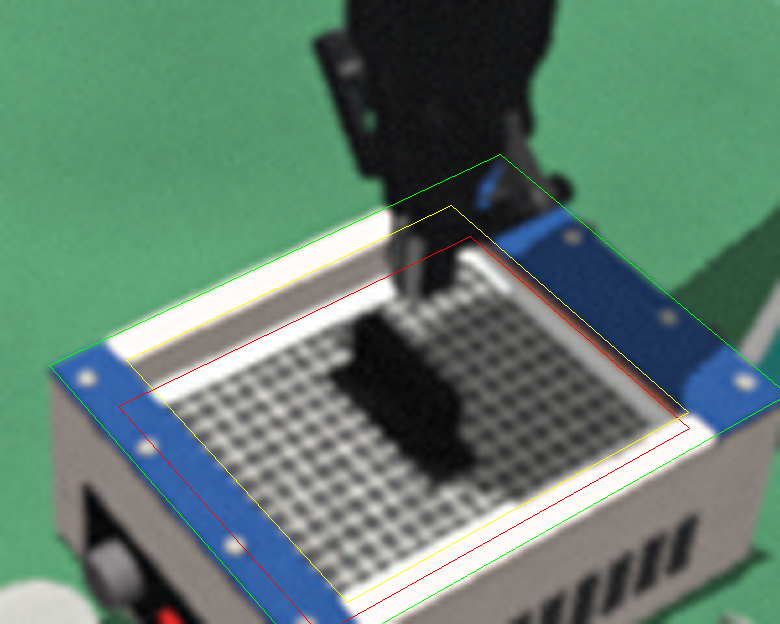

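Emit:
servo_tool([
  [[0, -0.5, -15], 0, 0],
  [[0, 0, -13], 0, 0],
  [[0, 0, -5], 0, 0],
  [[0, 0, -2], 0, 0],
  [[0, 0, 0], 0, 0],
])

```text
clock: 16.7
tool_pos: [0.5424, 0.2127, 0.126]
orientation: [-0.0, -0.024, 1.0, -0.0]
ft_force: [-0.8, 0.4, 0.1]
grip_width: -0.0
```

Emit:
servo_tool([
  [[0, 0, -1.5], 0, 0],
  [[0, 0, -1.5], 0, 0],
  [[0, 0, 0], 0, 0],
])

```text
clock: 17.0
tool_pos: [0.5432, 0.2129, 0.1243]
orientation: [0.001, -0.024, 1.0, 0.0]
ft_force: [-0.6, -0.2, 4.7]
grip_width: -0.0003
```

Emit:
servo_tool([
  [[0, 0, -1], 0, 0],
  [[0, 0, -0.7], 0, 0],
  [[0, 0, 0], 0, 0],
  [[0, 0, 0], 0, 0],
])

```text
clock: 17.4
tool_pos: [0.5432, 0.2129, 0.124]
orientation: [0.001, -0.024, 1.0, 0.0]
ft_force: [-4.8, -0.6, 14.5]
grip_width: 0.0004
```

Emit:
servo_tool([
  [[0, 0, 0], 0, 0],
  [[0, 0, 3], 0, 0],
  [[0, 0, 15], 0, 0],
  [[0, 0, 35], 0, 0],
  [[0, 0, 40], 0, 0],
  [[-10, -25, 35], 0, 0],
  [[-20, -35, 25], 0, 0],
  [[-25, -35, 10], 0, 0],
  [[-20, -25, 0], 0, 0],
  [[0, 0, 0], 0, 0],
  [[0, 0, 0], 0, 0],
])

```text
clock: 18.5
tool_pos: [0.4677, 0.0925, 0.2849]
orientation: [0.001, -0.023, 1.0, 0.0]
ft_force: [0.1, 0.2, -0.2]
grip_width: -0.0001
```

```bash
python3 look.py 20;python3 ov.py 20 0 1 4 0
python3 - <<'E'
from st import *
im,C=snap('wrist','w20.png')
for lo in ([(-87,-75,26),(87,-75,26),(87,75,26),(-87,75,26)],):
    pass
cv2.imwrite('pics/w20b.png',im[:,:,::-1])
E
```

```text
t18.50 unit [ -81.1 -116.4  204.9] yaw-unit 0.1 F [ 0.1  0.2 -0.2] T [-0.04 -0.05 -0.01] w -0.0001
```

View pics/os20.png

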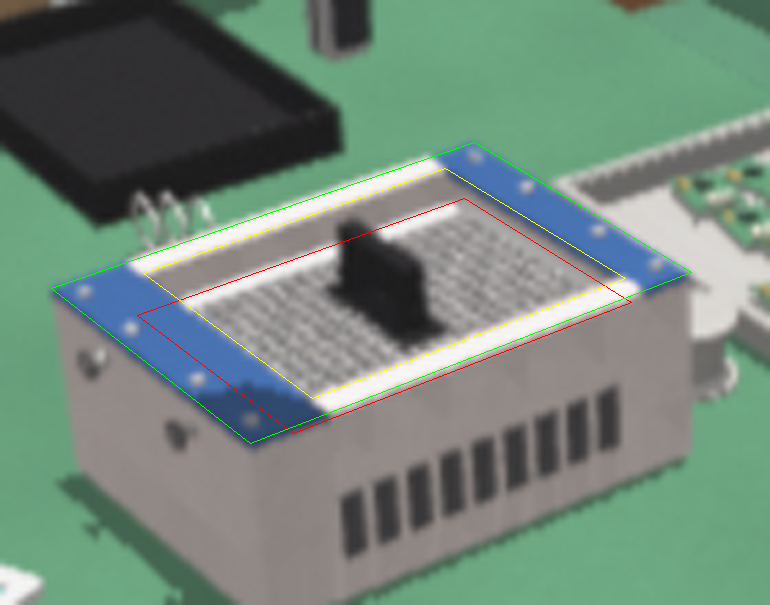

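View pics/oc20.png

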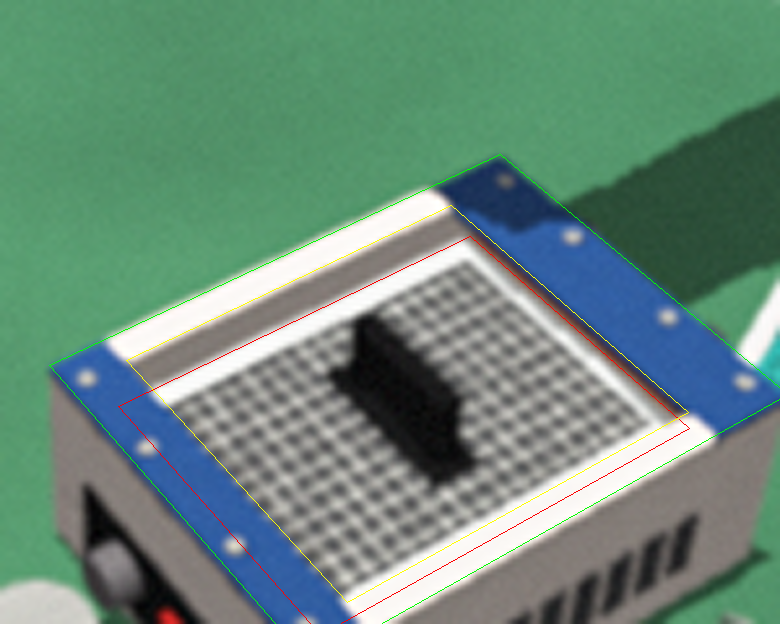

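View pics/w20.png

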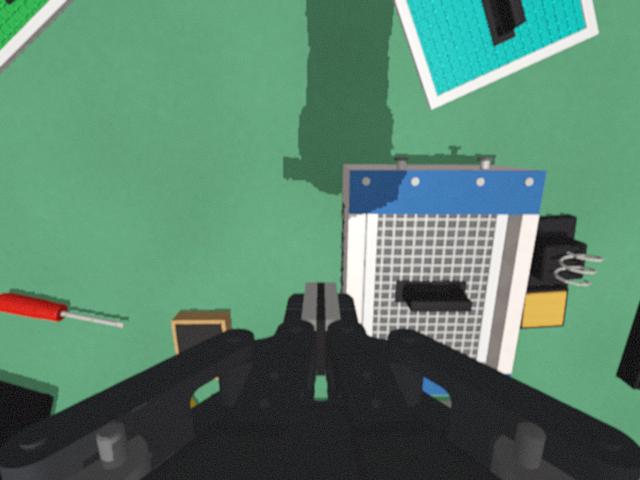

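Run:
```python
from h import *
im,_=snap('scene','final.png')
a=cv2.imread('pics/scene0.png').astype(int);b=im[:,:,::-1].astype(int)
d=(abs(a-b).sum(2)>120)
for n,(x,y,w,h) in dict(bottle=(264,170,20,30),driver=(240,203,22,42),reel=(288,326,28,30),cart=(244,248,48,36),meter=(178,236,66,42),iron=(376,334,80,74)).items(): print(n,d[y:y+h,x:x+w].sum())
print(robot.sign_off(), robot.observe()['clock'])
```

```text
bottle 0
driver 21
reel 0
cart 0
meter 0
iron 0
the job is handed in; nothing more can be done
the job is handed in; nothing more can be done
```

The filter panel is back in the fume absorber, and the job was handed in at about 18.6 s with the robot touching nothing.

**How it went in:**
- I gripped the handle by its two ends so the panel could pivot, since the tool itself cannot tilt.
- I tilted it by resting one end on the narrow lip, slid the other end under the wide lip and pushed the spring bar in. The peak was about 13 N.
- I swung the free end down past the narrow lip and eased the panel back until it met the end wall there.
- After letting go, I pressed on the handle with the fingers shut, at 14.5 N.

**Last checks:**
- **Seating:** when pressed, the top of the handle was at 124.0 mm, the height it should have fully home. The pictures agree with a flat, seated panel to within about 1 pixel (2 mm), with both ends under the lips and the spring pins nearly back in.
- **Flatness:** the line of the far frame edge differed from the model by about 0.7 pixel at the narrow end, on the low side. I took this as measuring error.
- **Other things on the bench:** before and after pictures showed no change at the bottle, reel, cartridge, meter or iron stand. The screwdriver's patch showed 21 changed pixels. That patch overlaps the place where the panel used to lie, which is the likely cause; I did not check it further.
- **Forces:** the first grasp pressed the fingertips onto the panel at about 6 N, so I opened, raised the gripper and gripped again. The highest force read was 28 N, when the panel bottomed on the ledges.

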